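# Price the rolls on the bakery scale

## Robot

A 7-joint arm with a two-finger parallel gripper is mounted at the origin on the work surface. World frame = base frame: x ahead of the robot, y to its left, z up, the work surface at z = 0. Lengths are in m, angles in rad, forces in N, time in s.
With the tool pointing down it reaches from about 0.4 to 0.925 m from the base axis. Payload 4.1 kg.
Tool frame: the origin (TCP) lies midway between the tips of the shut fingers; the grasp point (between the pads) lies 19 mm behind it; z points along the fingers, y is the direction in which the jaws open and shut (so a half turn about z gives the same grasp; the last joint's range is limited). The gripper opens to 85 mm and grips with 20 to 120 N. Pads are 22 mm wide; open, the fingers measure 114 mm over their backs; the gripper's body (76 mm by 85 mm) begins 54 mm behind the grasp point. The pads swing forward as they close: fully open they stand 13 mm farther back than shut.
Start: joints at [-1.353, 0.398, 0.045, 1.537, -0.019, 1.207, -0.051], TCP at [0.202, 0.618, 0.231] pointing down, gripper open.
Joint ranges: [-2.82, 2.82], [-0.49, 2.23], [-1.37, 1.46], [0, 2.46], [-1.36, 4.5], [0.23, 2], [-2.94, 2.94]. Speed limits (rad/s): [2.57, 2.57, 3.14, 3.14, 3.14, 3.14, 3.14].

## Interface

Orientations are given as a unit quaternion [x, y, z, w].
In Python, from rig import manip gives the robot as it stands.
- The arm moves only by the tool send_rows, never from a script. Its argument "steps" is one flat list of numbers, 7 for each row, row after row: the shift along the tool's x, y, z in units of 30 mm (1.0 is 30 mm), then the turn, a rotation vector about the tool's x, y, z in units of 8 degrees (1.0 is 8 degrees), then the opening, from -1 (shut) to 1 (fully open). A call has 1 to 10 rows; each row is the pose to reach, as a shift and turn from the pose measured when the call began, along the tool's axes at that moment; what a row does not reach only later rows make up. A row lasts 1/8 s, in which the tool goes at most 62.5 mm and 10.7 degrees, less where a joint would pass 70% of its speed; a pose out of reach is approached as far as the arm can. A call with a gripper value outside its range is refused whole. The fingers move at their own pace and stop on an object; "newtons" is the grip in N (left out, the last holds). Time passes only in rows, so rows that repeat a pose let the fingers close. It gives the time, the measured TCP pose, the force and the opening at its end, in the units of the state.
- manip.sense(): the state, without advancing time (a new reading comes with each control period).
- manip.grab_frame(name): name is "side" or "top"; returns the picture (480x640x3 uint8, blue, green, red); there is no depth.
- manip.camera_info(name): a dict with "vfov" (degrees; the focal length in pixels is half the picture's height over the tangent of half this angle, whatever the lens; pixels are square), "cx", "cy" (the principal point, pixels), "k1" (the pictures are not rectified: a ray, as slopes to the right and down, at radius r is drawn at 1 + k1 r^2 times it, then the intrinsics apply), "cam_to_world" (4x4, takes a point from camera to world coordinates). Camera axes: x right, y up, looking along -z (the intrinsics and any distortion apply to the point x, -y, -z); pixel columns grow to the right and rows downward; lengths in m; the calibration is good to about 2 mm. A picture is of the moment at which its call begins. camera_info takes no time and is no camera call.
- manip.hand_in(): hands the job in, once; it reports no verdict.
The state is a dict: "clock": time; "joint_pos": joint angles; "qd": joint speeds; "joint_efforts": joint torques, N m; "ee_pos": TCP position; "eef_rot": TCP orientation; "wrist_force": force on the tool from outside, world axes, zero at the start; "ft_torque": the same for the moment, N m; "finger_gap": opening from 0.0 (shut) to 1.0 (fully open).
Only numpy, scipy, OpenCV 4.12 (cv2) and the standard library are available. Lean on these libraries where they do the work, as an engineer would, in place of code of your own. Each camera call takes 0.05 s, during which the arm holds its last target.

## Task

The box of rolls on the bakery scale is ready to be priced: on the key pad beside it, press the round key right down for a moment with closed fingertips and let it come back up, then press the long bar key right down for a moment to print the label, and draw the hand clear. Press gently, touch none of the other keys, and do not touch the scale or disturb the box of rolls, the jar or the tongs.

Things in the scene. Friction and masses are not known exactly. Their poses are not given: they have to be found in the camera images.
- pad: Black key pad fixed on the counter, left or right of the robot. Origin on the counter under the centre of its key deck; z up, x from the deck to the label printer. Deck 156 (x) by 216 (y) mm, top 45 mm above the counter; printer hump beyond the deck's +x edge 66 mm deep, 80 mm high, with a label 16 mm above it. Five white keys, 64 mm apart in two rows; which is in which place varies.
- round_unit: The round key with its flat grey surround, fixed to the key deck. Origin under the middle of the surround, at deck height; surround 56 by 56 by 4 mm. The white key in it is a flat round disc, 36 mm in diameter; at rest its flat top is 18 mm above this origin (63 mm above the counter).
- round_top (a point): Centre of the top face of the round key; it sinks as the key is pressed. Axes as the pad's, z up.
- round_key (a joint): Travel of the round key in m: 0 at rest (up), 0.008 at its lower stop. Counts as pressed beyond 0.005. Sprung: it starts to move at about 1.5 N, takes about 3 N at 0.005 and 4 N at the stop, and comes back up by itself when released.
- square_unit: The square key with its flat grey surround, fixed to the key deck. Origin under the middle of the surround, at deck height; surround 56 by 56 by 4 mm. The white key in it is a square, 34 by 34 mm; at rest its flat top is 18 mm above this origin (63 mm above the counter).
- square_key (a joint): Travel of the square key in m: 0 at rest (up), 0.008 at its lower stop. Counts as pressed beyond 0.005. Sprung: it starts to move at about 1.5 N, takes about 3 N at 0.005 and 4 N at the stop, and comes back up by itself when released.
- triangle_unit: The triangle key with its flat grey surround, fixed to the key deck. Origin under the middle of the surround, at deck height; surround 56 by 56 by 4 mm. The white key in it is an equilateral triangle, side 40 mm; at rest its flat top is 18 mm above this origin (63 mm above the counter).
- triangle_key (a joint): Travel of the triangle key in m: 0 at rest (up), 0.008 at its lower stop. Counts as pressed beyond 0.005. Sprung: it starts to move at about 1.5 N, takes about 3 N at 0.005 and 4 N at the stop, and comes back up by itself when released.
- cross_unit: The cross key with its flat grey surround, fixed to the key deck. Origin under the middle of the surround, at deck height; surround 56 by 56 by 4 mm. The white key in it is a plus-shaped cross, 40 mm over its arms, each arm 13 mm wide; at rest its flat top is 18 mm above this origin (63 mm above the counter).
- cross_key (a joint): Travel of the cross key in m: 0 at rest (up), 0.008 at its lower stop. Counts as pressed beyond 0.005. Sprung: it starts to move at about 1.5 N, takes about 3 N at 0.005 and 4 N at the stop, and comes back up by itself when released.
- bar_unit: The bar key with its flat grey surround, fixed to the key deck. Origin under the middle of the surround, at deck height; surround 56 by 56 by 4 mm. The white key in it is a long narrow bar, 48 by 18 mm, its length along the pad's y axis; at rest its flat top is 18 mm above this origin (63 mm above the counter).
- bar_top (a point): Centre of the top face of the bar key; it sinks as the key is pressed. Axes as the pad's, z up.
- bar_key (a joint): Travel of the bar key in m: 0 at rest (up), 0.008 at its lower stop. Counts as pressed beyond 0.005. Sprung: it starts to move at about 1.5 N, takes about 3 N at 0.005 and 4 N at the stop, and comes back up by itself when released.
- scale: Fixed grey counter scale with a steel platform, on the other side from the key pad. Base 200 (x) by 220 (y) by 45 mm; platform 210 by 230 mm, its top 60 mm above the counter. Origin on the counter under its centre. To be left untouched.
- rolls_box: Open cardboard box, loose on the scale's platform, 120 (x) by 190 (y) by 45 mm high, with two rolls in it. Origin at the centre of its underside. To be left alone.
- roll0: Golden-brown round bread roll, 76 mm in diameter, 44 mm high, loose in the box. Origin at the centre of its underside. To be left alone.
- roll1: Golden-brown round bread roll, 76 mm in diameter, 44 mm high, loose in the box. Origin at the centre of its underside. To be left alone.
- jar: Amber glass jar with a steel cap, 68 mm in diameter, 100 mm high, standing loose beyond the pad and the scale. Origin at the centre of its underside. To be left alone.
- tongs: Steel pastry tongs, about 200 mm long (along x), 48 mm wide, 16 mm high, lying loose between the pad and the scale. Origin on the counter near their middle. To be left alone.

How it is judged:
On the way, in this order (a step that is already met when the one before it is completed fails the run):
1. the round key is pressed down, the bar key up (value of joint round_key above 0.005 m and value of joint bar_key below 0.002 m), for 0.15 s.
2. the round key is back up (value of joint round_key below 0.0015 m and value of joint bar_key below 0.002 m), for 0.05 s.
3. the bar key is pressed down, the round key up (value of joint bar_key above 0.005 m and value of joint round_key below 0.002 m), for 0.15 s.
At the end, for the whole second after the job is handed in: After the round key and then the bar key have each been pressed beyond 5 mm for at least 0.15 s, all five keys are up (within 1.5 mm), and the box, the rolls, the jar and the tongs are at rest within 10 mm of where they started (value of joint each of round_key, square_key, triangle_key, cross_key, bar_key below 0.0015 m and distance of each of rolls_box, roll0, roll1, jar, tongs from where it was at the start of the episode below 0.01 m and linear speed of each of rolls_box, roll0, roll1, jar, tongs below 0.02 m/s); the robot touches nothing.
It fails at once if a key other than the round key and the bar key is touched (contact force between any of the arm, the fingers and square_unit above 0.3 N or contact force between any of the arm, the fingers and triangle_unit above 0.3 N or contact force between any of the arm, the fingers and cross_unit above 0.3 N or value of joint any of square_key, triangle_key, cross_key above 0.002 m).
It fails at once if the round or bar key is pressed harder than 25 N (contact force between any of the fingers, the arm and round_unit above 25 N or contact force between any of the fingers, the arm and bar_unit above 25 N).
It fails at once if the scale is touched (contact force between any of the fingers, the arm and scale above 0.3 N).
It fails at once if the box, a roll, the jar or the tongs is moved more than 10 mm, lifted or tipped (distance of any of rolls_box, roll0, roll1, jar, tongs from where it was at the start of the episode above 0.01 m or angle between any of rolls_box, roll0, roll1, jar, tongs's own z axis and vertical above 0.2 rad).
It also fails if it takes over 42 s, if anything falls off the work surface, if the arm or the gripper's body presses on something with over 40 N, if the wrist force passes 120 N, or if a joint passes its speed limit or range.

## Working session

There is one attempt and no reset: what is moved stays moved. The work goes in short steps, Python scripts to look and compute and a tool call to move; the robot and the scene stay as the last step left them, time stands still between calls to the robot, and variables do not carry over. Pictures are saved under pics/ and viewed, and the job is handed in when it is done.

Besides the shell and the picture viewer there is one more tool, called after "Emit:" as name(argument=value, ...) on one line, values as JSON. send_rows: Moves the arm, as the interface text tells. Its arguments: {"type":"object","properties":{"steps":{"type":"array","items":{"type":"number"}},"newtons":{"type":"number"}},"required":["steps"]}

```bash
mkdir -p pics
python3 - <<'E'
from rig import manip
import cv2
print(manip.sense())
for n in("side","top"):
    cv2.imwrite(f"pics/{n}0.png",manip.grab_frame(n)); print(manip.camera_info(n))
E
```

```text
{'clock': 0.0, 'joint_pos': array([-1.35299346,  0.39919731,  0.04504197,  1.53786026, -0.01871978,
        1.20689914, -0.05071673]), 'qd': array([-0.00022228, -0.00086769,  0.00165984, -0.00040102, -0.00024026,
        0.00163713,  0.00062319]), 'joint_efforts': array([-3.82534317e-04, -4.75117922e+01,  1.36468504e+00, -2.54222327e+01,
        1.17430105e-02,  9.54424439e-03,  5.98812434e-06]), 'ee_pos': array([0.20227747, 0.61706681, 0.23026897]), 'eef_rot': array([ 1.57699703e-01,  9.87486638e-01, -9.66562767e-04, -9.38897083e-05]), 'wrist_force': array([ 0.22757079, -0.76986831, -0.2639136 ]), 'ft_torque': array([0.04410114, 0.04370434, 0.01134271]), 'finger_gap': 1.0023579188644582}
{'vfov': 44.02918370037742, 'cx': 314.05718076513716, 'cy': 245.34994998755377, 'k1': -0.12668257702674576, 'cam_to_world': array([[ 0.73386987,  0.43443873, -0.52220493, -0.04516714],
       [-0.67928401,  0.47258944, -0.56145566, -0.65584955],
       [ 0.00287045,  0.76676086,  0.64192644,  0.83847712],
       [ 0.        ,  0.        ,  0.        ,  1.        ]])}
{'vfov': 52.79677755399743, 'cx': 316.91268420595986, 'cy': 244.82765429069846, 'k1': -0.12660315396743002, 'cam_to_world': array([[-0.02926265,  0.98752047, -0.15474825,  0.45726909],
       [-0.999411  , -0.02612878,  0.02224716, -0.00826895],
       [ 0.01792614,  0.15530811,  0.98770342,  0.90586321],
       [ 0.        ,  0.        ,  0.        ,  1.        ]])}
```

View pics/side0.png

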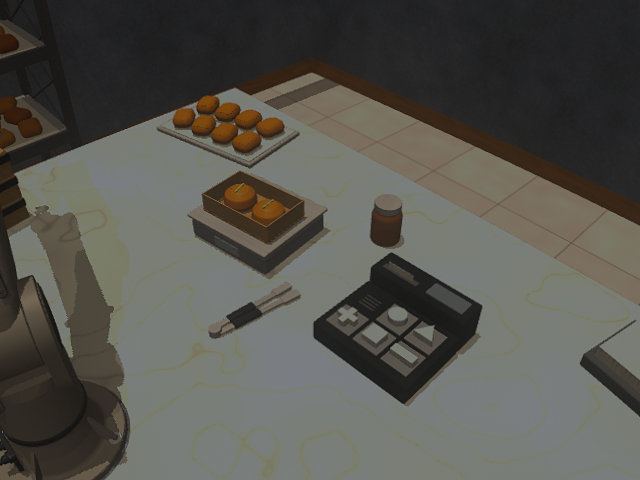

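View pics/top0.png

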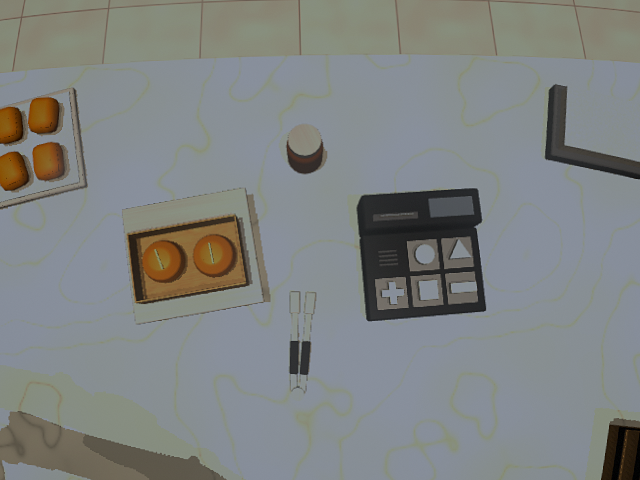

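The pad is on the robot's right. In the top view the round key is at about (425,254) and the bar at (463,288). The neighbours are the triangle (459,251), square (428,290) and cross (392,292). The printer hump is at the top of the picture (+x).

```bash
cat > h.py <<'E'
import numpy as np, cv2
from rig import manip
def K(ci):
    f=240/np.tan(np.radians(ci['vfov']/2)); return np.array([[f,0,ci['cx']],[0,f,ci['cy']],[0,0,1.]]),np.array([ci['k1'],0,0,0])
def ray(n,p):
    ci=manip.camera_info(n);k,d=K(ci)
    u=cv2.undistortPoints(np.array([[p]],float),k,d)[0,0]
    T=ci['cam_to_world']; return T[:3,3],T[:3,:3]@np.array([u[0],-u[1],-1])
def cast(n,p,z):
    o,v=ray(n,p); return o+v*(z-o[2])/v[2]
def tri(pa,pb):
    o1,v1=ray("side",pa);o2,v2=ray("top",pb)
    s=np.linalg.lstsq(np.c_[v1,-v2],o2-o1,rcond=None)[0]
    a=o1+v1*s[0];b=o2+v2*s[1]; return (a+b)/2,np.linalg.norm(a-b)
E
python3 - <<'E'
from h import *
np.set_printoptions(precision=4,suppress=True)
for n,(x0,x1,y0,y1) in dict(side=(320,445,295,375),top=(370,482,232,312)).items():
    im=cv2.imread(f"pics/{n}0.png"); g=im.min(2)[y0:y1,x0:x1]
    print(n,np.percentile(g,[5,25,50,75,90,97]))
    t=150 if n=="top" else 135
    for t in (120,140,155,):
        N,L,S,C=cv2.connectedComponentsWithStats((g>t).astype(np.uint8),connectivity=4)
        for i in range(1,N):
            if S[i,4]>60: 
                c=C[i]+[x0,y0]; print(t,S[i],c,cast(n,c,.063))
    cv2.imwrite(f"pics/{n}_crop.png",cv2.resize(im[y0:y1,x0:x1],None,fx=6,fy=6,interpolation=cv2.INTER_NEAREST))
E
```

```text
side [ 25.  29.  49.  76. 117. 121.]
120 [  0  49  42  31 509] [332.9489 365.7348] [ 0.3989 -0.2251  0.063 ]
top [ 34.  39.  77.  99. 134. 136.]
120 [107   0   5  33  86] [479.907  243.6395] [ 0.5837 -0.3212  0.063 ]
120 [ 81   8  20  18 192] [459.7917 250.8073] [ 0.5717 -0.2828  0.063 ]
120 [ 46  12  19  20 284] [424.7359 253.5739] [ 0.5685 -0.2185  0.063 ]
120 [ 49  48  20  20 336] [428.3542 289.5952] [ 0.5044 -0.2211  0.063 ]
120 [ 12  50  22  22 255] [392.5098 292.4471] [ 0.5015 -0.1571  0.063 ]
120 [ 81  50  26  11 241] [463.39   286.8714] [ 0.507  -0.2847  0.063 ]
```

View pics/top_crop.png

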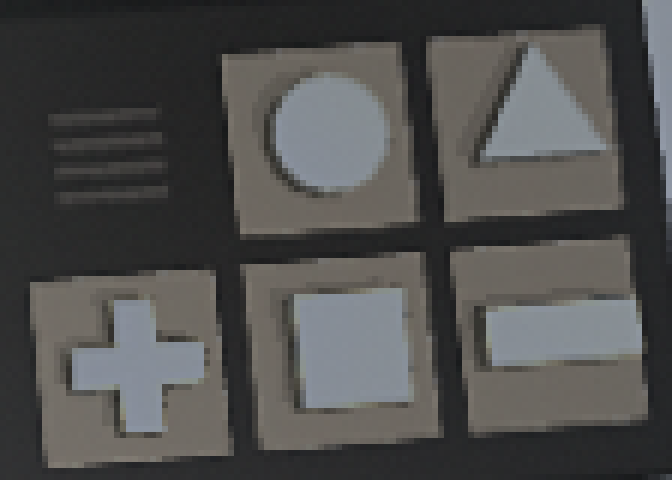

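View pics/side_crop.png

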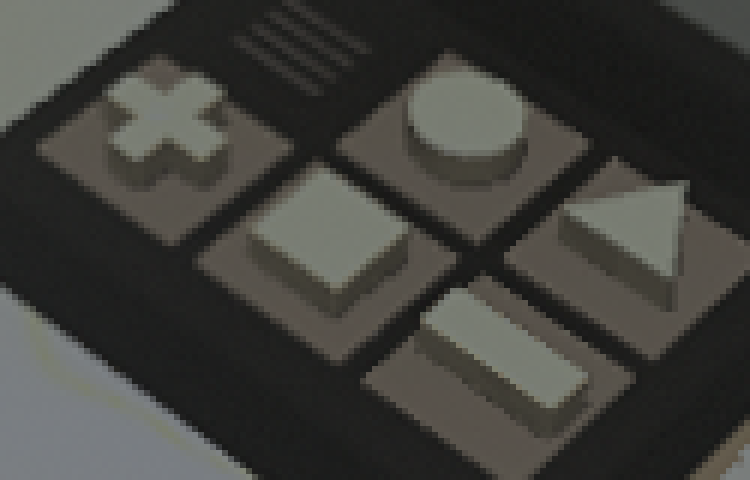

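```bash
cat >> h.py <<'E'
from scipy.spatial.transform import Rotation as R
def plan(p,yaw_y=None):
    """shift (30mm units) and turn (8deg units) in tool axes to reach p with tool down, tool y at angle yaw_y (deg)"""
    s=manip.sense();r=R.from_quat(s['eef_rot'])
    sh=r.inv().apply(np.array(p)-s['ee_pos'])/.03
    a=np.radians(yaw_y);y=np.array([np.cos(a),np.sin(a),0]);z=np.array([0,0,-1.]);x=np.cross(y,z)
    t=(r.inv()*R.from_matrix(np.c_[x,y,z])).as_rotvec()
    return sh,np.degrees(t)/8
E
python3 - <<'E'
from h import *
np.set_printoptions(precision=4,suppress=True)
for a,b in (((397.4,313.2),(424.74,253.57)),((374.4,332.9),(428.35,289.6)),((403.7,352.9),(463.39,286.87))): print(tri(a,b), cast("side",a,.063))
print(plan([.5685,-.2185,.2],92.35)); print(manip.sense()['ee_pos'])
E
```

```text
(array([ 0.5681, -0.2183,  0.0622]), np.float64(0.001226978737321714)) [ 0.5669 -0.2185  0.063 ]
(array([ 0.5041, -0.2213,  0.0606]), np.float64(0.0010787356664222437)) [ 0.5019 -0.2224  0.063 ]
(array([ 0.5071, -0.2856,  0.0604]), np.float64(0.00014736215350629841)) [ 0.5052 -0.2868  0.063 ]
(array([-20.2737, -22.6668,   1.0539]), array([-0.0126, -0.0014, -2.5615]))
[0.2023 0.6171 0.2303]
```

Triangulated key-top heights come out at 60–62 mm against 63 mm given, and the spacings at 64 mm. The pad's yaw is about 2.35°. I'll go across at height with the fingers closing.

Emit:
send_rows(steps=[-1,-1.1,0,0,0,-0.1,-1,-2,-2.2,0,0,0,-0.3,-1,-3,-3.3,0,0,0,-0.4,-1,-4,-4.5,0,0,0,-0.5,-1,-5,-5.6,0,0,0,-0.6,-1,-6,-6.7,0,0,0,-0.8,-1,-7,-7.8,0,0,0,-0.9,-1,-8,-8.9,0,0,0,-1,-1,-9,-10,0,0,0,-1.2,-1,-10,-11.2,0,0,0,-1.3,-1], newtons=20)

```text
clock: 1.35
ee_pos: [0.383, 0.203, 0.2308]
eef_rot: [0.067, 0.998, -0.001, -0.0]
wrist_force: [0.7, -0.9, 0.6]
finger_gap: 0.001
```

Run:
```python
from h import *
np.set_printoptions(precision=4,suppress=True)
s=manip.sense();print(s);print(plan([.568,-.2185,.15],92.35))
```

```text
{'clock': 1.35, 'joint_pos': array([-0.8909,  0.0005,  0.3053,  2.0278,  0.0011,  1.1147,  0.8504]), 'qd': array([ 0.4205, -0.1303,  0.3954,  0.1219,  0.04  ,  0.0016,  0.8939]), 'joint_efforts': array([ -2.476 , -22.3985,  -1.1237, -24.0568,  -0.0891,   0.1519,
        -0.7357]), 'ee_pos': array([0.383 , 0.203 , 0.2308]), 'eef_rot': array([ 0.0671,  0.9977, -0.0009, -0.0002]), 'wrist_force': array([ 0.6947, -0.9432,  0.6236]), 'ft_torque': array([ 0.0302, -0.0733,  0.0119]), 'finger_gap': 0.0013217202518647504}
(array([ -7.9945, -13.0911,   2.714 ]), array([-0.0125, -0.0034, -1.2557]))
```

Emit:
send_rows(steps=[-0.8,-1.3,0,0,0,-0.1,-1,-1.7,-2.8,0,0,0,-0.3,-1,-2.6,-4.3,0,0,0,-0.4,-1,-3.5,-5.8,0,0,0,-0.6,-1,-4.5,-7.3,0,0,0,-0.7,-1,-5.4,-8.8,0,0,0,-0.8,-1,-6.3,-10.3,0,0,0,-1,-1,-7.2,-11.7,0.3,0,0,-1.1,-1,-8,-13.1,0.6,0,0,-1.25,-1,-8,-13.1,1,0,0,-1.25,-1])

```text
clock: 2.6
ee_pos: [0.5678, -0.2236, 0.2008]
eef_rot: [-0.017, 1.0, -0.003, -0.001]
wrist_force: [0.1, -0.4, 0.1]
finger_gap: 0.0
```

Run:
```python
from h import *
np.set_printoptions(precision=4,suppress=True)
for n in("side","top"): cv2.imwrite(f"pics/{n}1.png",manip.grab_frame(n))
s=manip.sense();print(s);print(plan([.568,-.2185,.08],92.35))
```

```text
{'clock': 2.7, 'joint_pos': array([-0.1949,  0.4169,  0.6524,  1.6915, -0.2729,  1.1308,  2.1446]), 'qd': array([-0.0329, -0.0322, -0.0118, -0.0081,  0.0024,  0.0131, -0.0035]), 'joint_efforts': array([  1.6875, -40.1479,   8.447 , -24.2114,   0.1367,  -0.1968,
         0.0305]), 'ee_pos': array([ 0.5668, -0.218 ,  0.1993]), 'eef_rot': array([-0.0196,  0.9998, -0.    , -0.0024]), 'wrist_force': array([-0.1971,  0.8707, -0.1415]), 'ft_torque': array([-0.007 ,  0.0005,  0.0288]), 'finger_gap': 0.001748098744390068}
(array([-0.0597, -0.0181,  3.9759]), array([ 0.0002, -0.0341, -0.0128]))
```

View pics/side1.png

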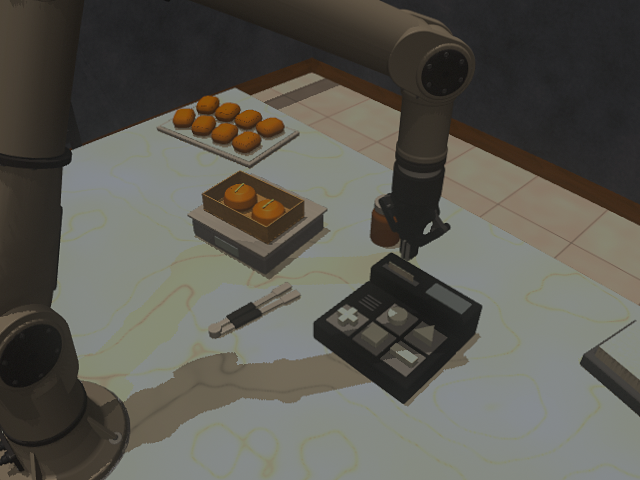

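View pics/top1.png

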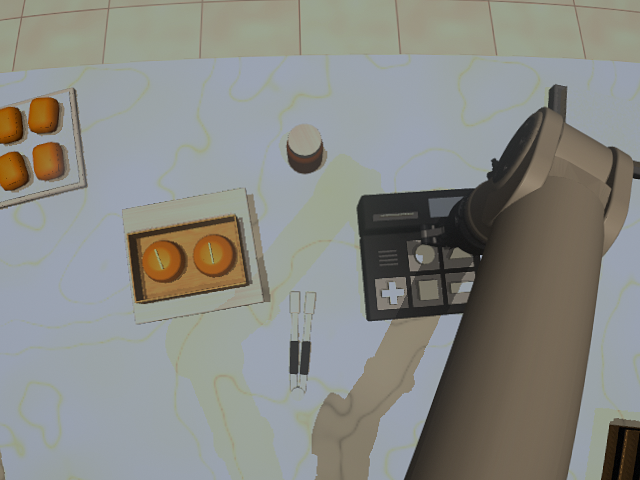

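The side view shows the closed fingertips at about (406,254), above the round key. The top view shows them at about (428,238), consistent with being over it at 0.2 m. Descending to 80 mm, still 17 mm above the key.

Emit:
send_rows(steps=[-0.05,0,0.6,0,0,0,-1,-0.05,0,1.2,0,0,0,-1,-0.05,0,1.8,0,0,0,-1,-0.05,0,2.4,0,0,0,-1,-0.05,0,3,0,0,0,-1,-0.05,0,3.5,0,0,0,-1,-0.05,0,3.9,0,0,0,-1,-0.05,0,4,0,0,0,-1,-0.05,0,4,0,0,0,-1])

```text
clock: 3.82
ee_pos: [0.5679, -0.2181, 0.0794]
eef_rot: [-0.02, 1.0, -0.0, -0.002]
wrist_force: [0.1, -1.2, 0.0]
finger_gap: 0.001
```

Run:
```python
from h import *
np.set_printoptions(precision=4,suppress=True)
im=manip.grab_frame("side"); cv2.imwrite("pics/side2.png",cv2.resize(im[200:400,300:500],None,fx=3,fy=3))
s=manip.sense();print(s['ee_pos'],s['wrist_force'],plan([.568,-.2185,.055],92.35))
ci=manip.camera_info("side");k,d=K(ci);T=np.linalg.inv(ci['cam_to_world']);q=T[:3,:3]@s['ee_pos']+T[:3,3];q=q*[1,-1,-1]
print(cv2.projectPoints(q[None],np.zeros(3),np.zeros(3),k,d)[0])
```

```text
[ 0.5681 -0.2182  0.0797] [-0.4956  0.7481 -0.0814] (array([-0.0005, -0.0095,  0.824 ]), array([-0.0021, -0.0278, -0.0135]))
[[[398.6016 306.296 ]]]
```

View pics/side2.png

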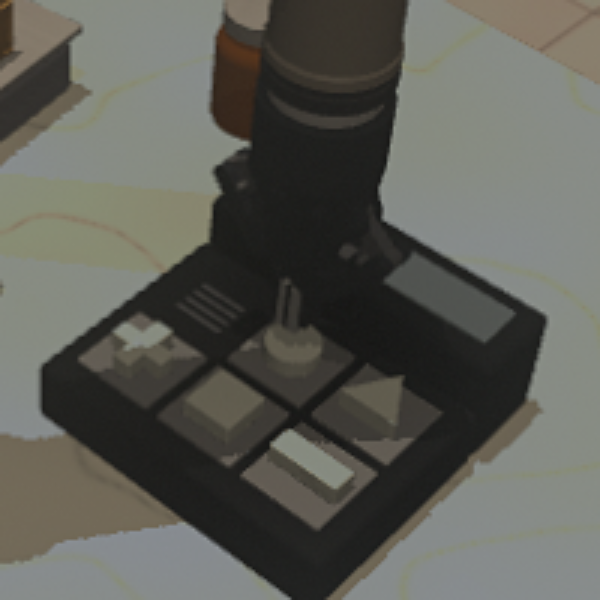

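The picture shows the closed tips above the middle of the round key, crop (290,325), with the other keys clear. Now a slow press.

Emit:
send_rows(steps=[0,0,0.3,0,0,0,-1,0,0,0.5,0,0,0,-1,0,0,0.6,0,0,0,-1,0,0,0.7,0,0,0,-1,0,0,0.75,0,0,0,-1,0,0,0.75,0,0,0,-1])

```text
clock: 4.62
ee_pos: [0.5678, -0.218, 0.0573]
eef_rot: [-0.02, 1.0, 0.0, -0.002]
wrist_force: [-1.5, 0.6, 3.3]
finger_gap: 0.003
```

Run:
```python
from h import *
for i in range(1):
    s=manip.sense();print(s['ee_pos'],s['wrist_force'],plan([.568,-.2185,.055],92.35))
```

```text
[ 0.56780263 -0.21804652  0.05728694] [-1.53506922  0.64039715  3.30552456] (array([-0.00630817, -0.01537324,  0.07620264]), array([ 0.0010688 , -0.03066253, -0.01311933]))
```

Emit:
send_rows(steps=[0,0,0.05,0,0,0,-1,0,0,0.1,0,0,0,-1,0,0,0.1,0,0,0,-1,0,0,0.1,0,0,0,-1])

```text
clock: 5.12
ee_pos: [0.5678, -0.2181, 0.0551]
eef_rot: [-0.02, 1.0, 0.0, -0.002]
wrist_force: [-2.5, 1.6, 7.9]
finger_gap: 0.001
```

Run:
```python
from h import *
s=manip.sense();print(s['ee_pos'],s['wrist_force'])
im=manip.grab_frame("side"); cv2.imwrite("pics/side3.png",cv2.resize(im[250:400,300:500],None,fx=4,fy=4))
print(manip.sense()['wrist_force'])
```

```text
[ 0.56782882 -0.21807047  0.05508074] [-2.5326805   1.55390664  7.8702079 ]
[-3.63158891  1.93045421  7.90774943]
```

View pics/side3.png

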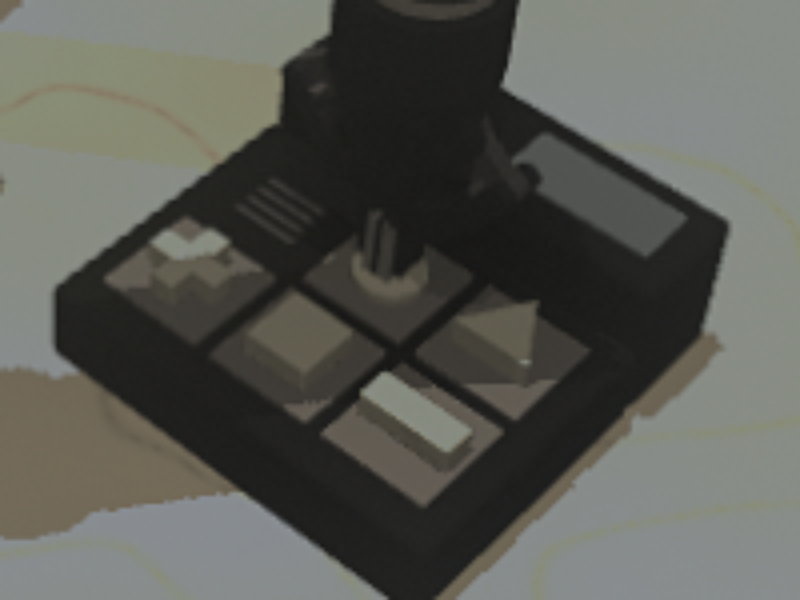

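At 7.9 N and z = 55.1 mm the key is on its lower stop, and the picture shows it sunk at crop (388,280) with the bar still up. Lifting straight up.

Emit:
send_rows(steps=[0,0,-0.3,0,0,0,-1,0,0,-0.7,0,0,0,-1,0,0,-1.2,0,0,0,-1,0,0,-1.6,0,0,0,-1,0,0,-1.6,0,0,0,-1])

```text
clock: 5.8
ee_pos: [0.569, -0.2185, 0.1045]
eef_rot: [-0.02, 1.0, -0.0, -0.001]
wrist_force: [0.2, 0.1, 0.1]
finger_gap: -0.001
```

Run:
```python
from h import *
im=manip.grab_frame("side"); cv2.imwrite("pics/side4.png",cv2.resize(im[250:400,300:500],None,fx=4,fy=4))
s=manip.sense();print(s['ee_pos'],s['wrist_force'],plan([.5065,-.285,.10],92.35))
```

```text
[ 0.56834263 -0.21812226  0.10362056] [-0.44490167 -0.79600294 -0.70808966] (array([ 2.14678563, -2.14685929,  0.12616964]), array([ 0.00365088, -0.02192171, -0.01312893]))
```

View pics/side4.png

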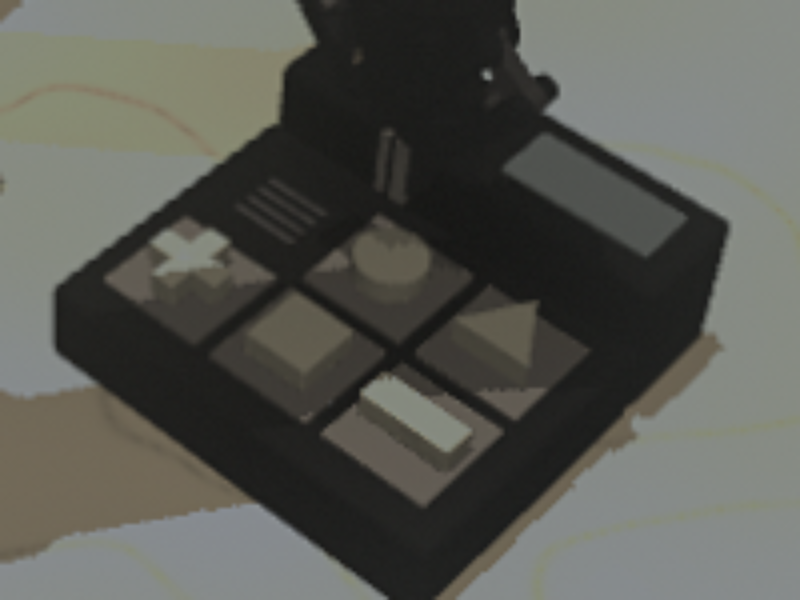

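The round key is back up (crop (390,252)) and all the other keys are up too. Moving over to the bar at the same height.

Emit:
send_rows(steps=[0.4,-0.4,0,0,0,0,-1,0.9,-0.9,0,0,0,0,-1,1.4,-1.4,0,0,0,0,-1,1.8,-1.8,0,0,0,0,-1,2.15,-2.15,0,0,0,0,-1,2.15,-2.15,0.4,0,0,0,-1,2.15,-2.15,0.8,0,0,0,-1,2.15,-2.15,0.8,0,0,0,-1])

```text
clock: 6.85
ee_pos: [0.506, -0.2835, 0.078]
eef_rot: [-0.02, 1.0, 0.001, -0.003]
wrist_force: [0.2, 0.1, 0.3]
finger_gap: -0.003
```

Run:
```python
from h import *
im=manip.grab_frame("side"); cv2.imwrite("pics/side5.png",cv2.resize(im[250:400,300:500],None,fx=4,fy=4))
s=manip.sense();print(s['ee_pos'],s['wrist_force'],plan([.5065,-.285,.0545],92.35))
```

```text
[ 0.5064136  -0.28403433  0.07875298] [-0.57684255  0.17386682  0.06482183] (array([-0.0052894 , -0.03341478,  0.80837075]), array([ 0.01006305, -0.03296185, -0.00242183]))
```

View pics/side5.png

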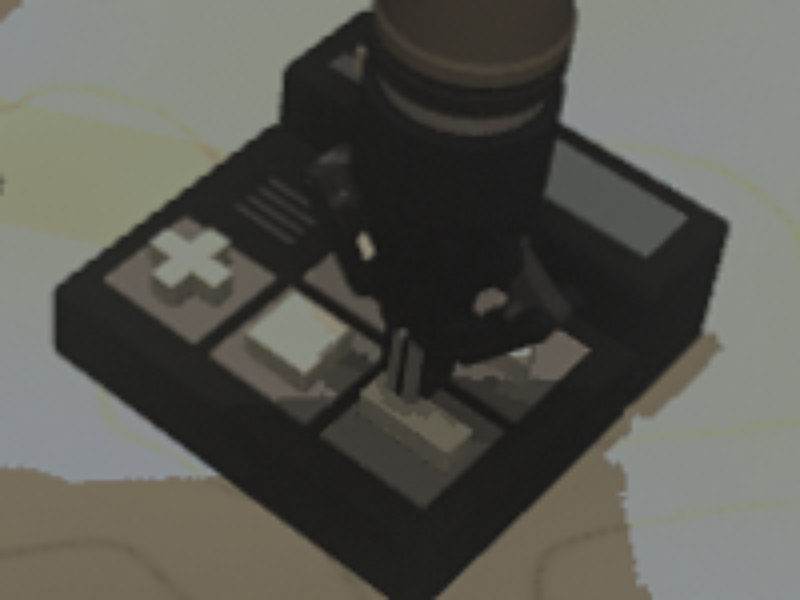

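The tips are over the middle of the bar, crop (415,395), 16 mm above it. Pressing.

Emit:
send_rows(steps=[0,-0.03,0.3,0,0,0,-1,0,-0.03,0.5,0,0,0,-1,0,-0.03,0.6,0,0,0,-1,0,-0.03,0.7,0,0,0,-1,0,-0.03,0.77,0,0,0,-1,0,-0.03,0.82,0,0,0,-1,0,-0.03,0.82,0,0,0,-1,0,-0.03,0.82,0,0,0,-1,0,-0.03,0.82,0,0,0,-1])

```text
clock: 8.02
ee_pos: [0.5065, -0.2846, 0.0551]
eef_rot: [-0.02, 1.0, 0.001, -0.002]
wrist_force: [-1.9, 2.7, 9.3]
finger_gap: 0.003
```

Run:
```python
from h import *
s=manip.sense();print(s['ee_pos'],s['wrist_force'])
im=manip.grab_frame("side"); cv2.imwrite("pics/side6.png",cv2.resize(im[250:400,300:500],None,fx=4,fy=4))
```

```text
[ 0.50646723 -0.2846123   0.0550674 ] [-1.91993465  2.65146574  9.28802146]
```

View pics/side6.png

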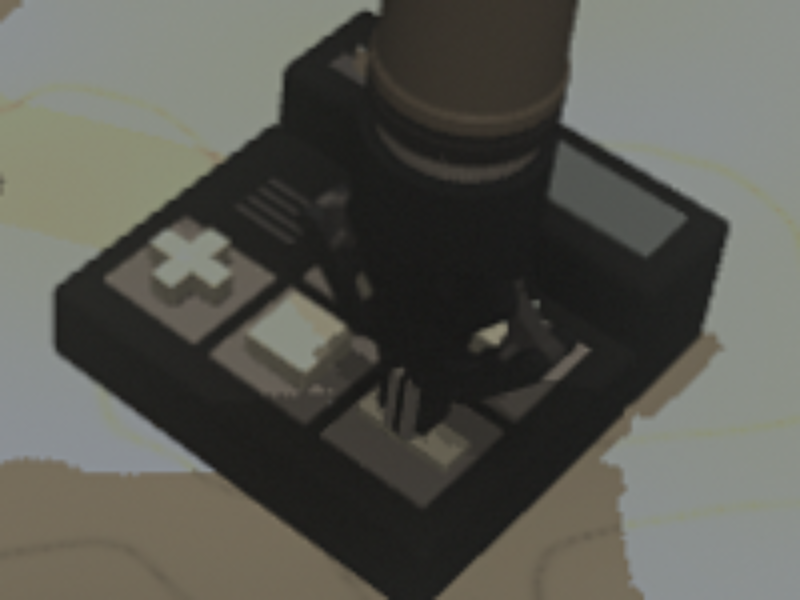

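The bar is on its stop (9.3 N, z = 55 mm) and shows sunk at crop (420,430). Lifting clear.

Emit:
send_rows(steps=[0,0,-0.3,0,0,0,-1,0,0,-0.7,0,0,0,-1,0,0,-1.4,0,0,0,-1,0,0,-2.2,0,0,0,-1,0,0,-3.2,0,0,0,-1,0,0,-4.2,0,0,0,-1,0,0,-5,0,0,0,-1,0,0,-5,0,0,0,-1,0,0,-5,0,0,0,-1])

```text
clock: 9.2
ee_pos: [0.5066, -0.2847, 0.2044]
eef_rot: [-0.02, 1.0, 0.001, -0.003]
wrist_force: [-0.6, 0.0, -0.3]
finger_gap: 0.002
```

Run:
```python
from h import *
s=manip.sense();print(s['clock'],s['ee_pos'],s['wrist_force'],abs(s['qd']).max())
im=manip.grab_frame("side"); cv2.imwrite("pics/side7.png",im)
a=cv2.imread("pics/side0.png")
for n,(x0,x1,y0,y1) in dict(box=(185,330,165,275),tongs=(205,303,280,340),jar=(368,405,192,248)).items():
    d=cv2.absdiff(im,a)[y0:y1,x0:x1].max(2); print(n,d.max(),(d>25).sum())
```

```text
9.2 [ 0.50659312 -0.28472241  0.20443347] [-0.5671554   0.04759588 -0.26874196] 0.012846483011667706
box 15 0
tongs 15 0
jar 100 349
```

View pics/side7.png

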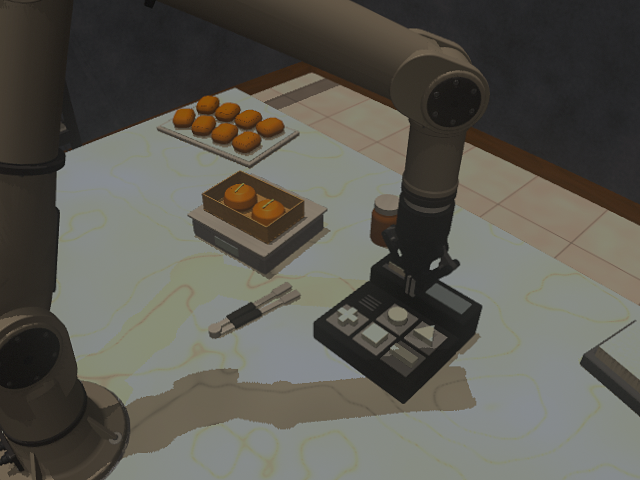

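All five keys are up and the hand is clear at 0.2 m. The box and tongs are unchanged. The jar's picture difference comes from the gripper partly covering it, and its visible cap is where it was, at (387,204).

```bash
python3 -c "
from rig import manip
print(manip.hand_in())"
```

```text
the job is handed in; nothing more can be done
None
```

I pressed the round key down to its stop with closed fingertips and let it come back up. Then I pressed the bar key to its stop, lifted the hand to about 0.20 m and handed the job in. The arm's clock read about 9.3 s.

- **Presses:** both reached z ≈ 55 mm, which is the full 8 mm travel. The wrist force read about 8 N on the round key and 9 N on the bar key when held at the stop.
- **Key positions:** from the two cameras, key spacing came out at 64 mm, as given. Key-top heights came out at 60–62 mm against the 63 mm given, within the calibration error.
- **Last check:** all five keys looked up and the wrist force was near zero. In the side view the box of rolls and the tongs showed no change from the first picture.
- **Jar:** the gripper partly hid it in the last picture, so the picture comparison for it did not pass. The part I could see had not moved, and the hand never went near it at its height.

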